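# Open the safety-capped strainer pot and take out the strainer

## Robot

A 7-joint arm with a two-finger parallel gripper is mounted at the origin on a cart in front of the work surface, level with it; the furniture and walls round the work are solid. World frame = base frame: x ahead of the robot, y to its left, z up, the work surface at z = 0. Lengths are in m, angles in rad, forces in N, time in s.
With the tool pointing down it reaches from about 0.425 to 0.925 m from the base axis. Payload 6.8 kg.
Tool frame: the origin (TCP) lies between the finger pads; the fingertips stand 22 mm ahead of it and the grasp point (between the pads) lies 3 mm ahead of it; z points along the fingers, y is the direction in which the jaws open and shut (so a half turn about z gives the same grasp; the last joint's range is limited). The gripper opens to 85 mm and grips with 20 to 120 N. Pads are 22 mm wide; open, the fingers measure 114 mm over their backs; the gripper's body (76 mm by 85 mm) begins 54 mm behind the grasp point. The pads swing forward as they close: fully open they stand 13 mm farther back than shut.
Start: joints at [-1.263, 0.477, 0.022, 1.555, -0.011, 1.109, -0.083], TCP at [0.273, 0.618, 0.253] pointing down, gripper open.
Joint ranges: [-2.96, 2.96], [-0.34, 2.1], [-1.41, 1.46], [0.24, 2.44], [-1.37, 4.51], [0.17, 1.92], [-2.96, 2.96]. Speed limits (rad/s): [2.39, 2.39, 3.14, 3.14, 3.14, 3.14, 3.14].

## Interface

Orientations are given as a unit quaternion [w, x, y, z].
In Python, from station import bot gives the robot as it stands. The module is installed in compiled form; this text tells all that it offers.
- The arm moves only by the tool drive_tool, never from a script. Its argument "series" is one flat list of numbers, 7 for each row, row after row: the opening, from -1 (shut) to 1 (fully open), then the shift along the tool's x, y, z in mm, then the turn, a rotation vector about the tool's x, y, z in rad. In form: [jaw, x, y, z, wx, wy, wz, jaw, x, y, z, wx, wy, wz, ...]. A call has 1 to 12 rows; each row shifts and turns the commanded pose from where the row before left it, along the tool's axes as they then stand; what a row does not reach is not made up. A row lasts 1/8 s, in which the tool goes at most 62.5 mm and 10.7 degrees, less where a joint would pass 70% of its speed; a pose out of reach is approached as far as the arm can. A call with a gripper value outside its range is refused whole. The fingers move at their own pace and stop on an object; "force" is the grip in N (left out, the last holds). Time passes only in rows, so rows that do not move let the fingers close. It gives the time, the measured TCP pose, the force and the opening at its end, in the units of the state.
- bot.get_obs(): the state, without advancing time (a new reading comes with each control period).
- bot.read_camera(name): name is "side" or "top"; returns a dict with "pixels" (400x640x3 uint8, blue, green, red), "camera_matrix" (3x3 intrinsics, pixels), "distortion" ([k1, k2, p1, p2, k3] as OpenCV has them; the pictures are not rectified), "rvec" (rotation vector, rad) and "tvec" (3), from world to camera coordinates, as OpenCV has them. Camera axes: x right, y down, z forward; pixel columns grow to the right and rows downward; lengths in m; the calibration is good to about 2 mm. A picture is of the moment at which its call begins. There is no depth.
- bot.hand_in(): hands the job in, once; it reports no verdict.
The state is a dict: "t": time; "q": joint angles; "joint_vel": joint speeds; "joint_torque": joint torques, N m; "eef_pos": TCP position; "tool_rot": TCP orientation; "contact_force": force on the tool from outside, world axes, zero at the start; "torque": the same for the moment, N m; "gripper_width": opening from 0.0 (shut) to 1.0 (fully open).
Only numpy, scipy, OpenCV 4.12 (cv2) and the standard library are available. Lean on these libraries where they do the work, as an engineer would, in place of code of your own. Each camera call takes 0.05 s, during which the arm holds its last target. There are 200 camera calls.

## Task

Open the strainer pot for cleaning: squeeze the two red side tabs of its white safety cap inward and, keeping them squeezed, turn the cap anticlockwise (seen from above) off its keepers, lift it off and stand it right way up on the free part of the tray. Then draw the strainer out of the pot by its blue grip and stand it upright on the tray beside the cap. Set both down by hand without dropping them, and leave the funnel, the label roll and the bottles where they are.

Things in the scene. Friction and masses are not known exactly. Their poses are not given: they have to be found in the camera images.
- pot: Steel strainer pot, fixed to the counter: 110 mm round base plate 12 mm thick, body 88 mm across, flat shoulder 85 mm above the counter, on it a neck 39 mm across with a 33 mm bore, rim 100 mm above the counter. Origin at the centre of its underside, z up.
- pot_shoulder (a point): On the pot's axis at shoulder height. On the shoulder at the pot's +x and -x sides two dark bayonet keepers (11 mm high, 27 to 36 mm from the axis) hold the cap down; beside the tabs two yellow latch posts (10 mm high, 32 to 37 mm from the axis) stop the cap turning anticlockwise until both tabs are pressed.
- cap: White safety cap with red tabs on its +y and -y sides, loose, 124 g, 56 mm high, 44 mm across at the top, 49 mm at the skirt, 60 mm over two small ears at the foot; hollow, sits on the shoulder over the neck with about 1 mm play. Origin at the centre of its underside, z up; at the start its axes agree with the pot's.
- cap_grip (a point): On the cap's axis, 46 mm above its underside, between the red tabs: flat paddles 22 mm wide, 23 to 54 mm above the underside, outer faces 65 mm apart across y at rest, 53 mm when pressed; below 24 mm each widens 2.5 mm into a latch tooth. Grip both from above along y, fingertips 26 to 30 mm above the underside, with 20 to 30 N: it presses both home and carries the cap.
- tab_a (a joint): Inward travel of the +y tab: 0 m out (latched), 0.006 m fully pressed, latch clear from about 0.0035 m: press it fully. Springs out again when let go: about 4 N at rest, 8.5 N pressed. With both tabs pressed the cap turns anticlockwise (positive yaw) freely; from 0.5 rad it can be lifted straight up; at about 1 rad it meets a stop, so turn it about 0.8 rad. It cannot turn clockwise.
- tab_b (a joint): The same for the tab on the cap's -y side.
- strainer: Steel strainer cartridge, loose, about 120 g, 107 mm high: 30 mm round body 75 mm long, black flange 37 mm across and 4 mm thick by which it hangs on the neck rim (hidden under the cap at first), then a blue grip bar. Origin at the centre of its flat foot, z up; hanging, its foot is 25 mm above the counter. Lifts straight out (75 mm) with 1.5 mm clearance and stands on its foot.
- strainer_grip (a point): On the strainer's axis, 95 mm above its foot, in the blue grip bar: 28 mm along the strainer's x, 14 mm thick along its y, 79 to 107 mm above the foot. Grip it across y from above, fingertips at least 2 mm above the flange (its top is 79 mm above the foot). Its yaw differs from the pot's by up to 0.6 rad.
- tray: Pressed aluminium tray, 296 mm along its x and 434 mm along its y, rim 24 mm high, loose, 0.42 kg. Origin at the centre of its underside; the flat floor is 2 mm above it and reaches 128 mm from the centre along x and 197 mm along y. The -y half holds the funnel; the +y half, towards the pot, is free.
- funnel: White bottling funnel standing on its rim on the -y part of the tray, about 100 x 122 mm, 108 mm high. Origin under it. Bystander.
- bottle_a: Glass bottle of amber drink with a black cap, 77 mm across, 222 mm high, behind the pot. Origin under its centre. Bystander.
- bottle_b: A second such bottle, to the left of it. Bystander.
- label_roll: Roll of white labels lying flat, 82 mm across, 38 mm high. Origin under its centre. Bystander.
Mind the look-alikes: they are no part of the job. What is shaped like the cap but orange or yellow is not meant.

How it is judged:
On the way, in this order (a step that is already met when the one before it is completed fails the run):
1. both tabs squeezed in and the cap, still seated, turned anticlockwise out of its keepers (angle between the x axis of cap and the x axis of pot, either way round above 0.48 rad and z of cap in the frame of pot below 0.094 m and value of joint each of tab_a, tab_b above 0.0035 m), for 0.1 s.
2. the cap lowered by hand onto the tray floor, right way up (z of cap in the frame of tray below 0.012 m and x of cap in the frame of tray between -0.125 and 0.125 m and y of cap in the frame of tray between -0.195 and 0.195 m and contact force between the fingers and cap above 0.5 N and angle between cap's own z axis and vertical below 0.25 rad).
3. the strainer held, drawn clear of the pot (z of strainer in the frame of pot above 0.102 m and contact force between the fingers and strainer above 0.5 N).
4. the strainer lowered by hand onto the tray floor, upright (z of strainer in the frame of tray below 0.012 m and x of strainer in the frame of tray between -0.125 and 0.125 m and y of strainer in the frame of tray between -0.195 and 0.195 m and contact force between the fingers and strainer above 0.5 N and angle between strainer's own z axis and vertical below 0.25 rad).
At the end, for the whole second after the job is handed in: The cap and the strainer both stand on the floor of the tray (within 8 mm of its underside's level, their centres over the flat floor), upright within 0.1 rad, and at rest (z of each of cap, strainer in the frame of tray below 0.008 m and angle between each of cap, strainer's own z axis and vertical below 0.1 rad and x of cap in the frame of tray between -0.125 and 0.125 m and y of cap in the frame of tray between -0.195 and 0.195 m and x of strainer in the frame of tray between -0.125 and 0.125 m and y of strainer in the frame of tray between -0.195 and 0.195 m and linear speed of each of cap, strainer below 0.02 m/s); the robot touches nothing.
It fails at once if the funnel is knocked over or moved more than 40 mm (distance of funnel from where it was at the start of the episode above 0.04 m or angle between funnel's own z axis and vertical above 0.5 rad).
It fails at once if a bottle is knocked over or moved more than 30 mm (distance of any of bottle_a, bottle_b from where it was at the start of the episode above 0.03 m or angle between any of bottle_a, bottle_b's own z axis and vertical above 0.3 rad).
It fails at once if the label roll is moved more than 30 mm (distance of label_roll from where it was at the start of the episode above 0.03 m).
It fails at once if the cap or the strainer is tipped over (angle between any of cap, strainer's own z axis and vertical above 0.8 rad).
It also fails if it takes over 64 s, if anything falls off the work surface, if the arm or the gripper's body presses on something with over 40 N, if the wrist force passes 120 N, or if a joint passes its speed limit or range.

## Working session

There is one attempt and no reset: what is moved stays moved. The work goes in short steps, Python scripts to look and compute and a tool call to move; the robot and the scene stay as the last step left them, time stands still between calls to the robot, and variables do not carry over. Pictures are saved under pics/ and viewed, about 8 in all and at most 12, crops included, and the job is handed in when it is done.

Besides the shell and the picture viewer there is one more tool, called after "Call:" as name(argument=value, ...) on one line, values as JSON. drive_tool: Moves the arm, as the interface text tells. Its arguments: {"type":"object","properties":{"series":{"type":"array"},"force":{"type":"number"}},"required":["series"]}

```bash
mkdir -p pics
cat > h.py <<'E'
import numpy as np, cv2
from station import bot
def cam(n):
    c=bot.read_camera(n); return c
def ray(c,uv):
    R=cv2.Rodrigues(np.array(c["rvec"],float))[0]; t=np.array(c["tvec"],float).ravel()
    p=cv2.undistortPoints(np.array(uv,float).reshape(-1,1,2),np.array(c["camera_matrix"],float),np.array(c["distortion"],float)).reshape(-1,2)
    d=np.c_[p,np.ones(len(p))]@R
    return -R.T@t,d
def plane(c,uv,z):
    o,d=ray(c,uv); return o+d*((z-o[2])/d[:,2])[:,None]
def proj(c,P):
    return cv2.projectPoints(np.array(P,float).reshape(-1,1,3),np.array(c["rvec"],float),np.array(c["tvec"],float),np.array(c["camera_matrix"],float),np.array(c["distortion"],float))[0].reshape(-1,2)
E
python3 - <<'E'
from h import *
for n in("side","top"):
    c=cam(n); cv2.imwrite(f"pics/{n}0.png",c["pixels"]); print(n,ray(c,[[320,200]]))
print(bot.get_obs())
E
```

```text
side (array([ 0.66131636, -1.20770552,  1.05334195]), array([[-0.02153367,  0.75404586, -0.65676242]]))
top (array([ 0.41796502, -0.10873029,  1.32896935]), array([[ 0.12911959,  0.01098815, -0.99157415]]))
{'t': 0.1, 'q': array([-1.26305933,  0.47774694,  0.02232747,  1.55632917, -0.01146764,
        1.10931311, -0.08307111]), 'joint_vel': array([-1.45645502e-03, -1.88449100e-04, -7.99039830e-04, -3.21607144e-03,
       -2.04610483e-04, -5.34679332e-04,  9.42660391e-05]), 'joint_torque': array([ 4.13163478e-03, -5.97761786e+01,  1.61379945e+00, -2.81954938e+01,
        1.28061921e-02,  5.01056638e-03, -6.71580381e-06]), 'eef_pos': array([0.27247822, 0.61702272, 0.25241273]), 'tool_rot': array([-1.01085333e-04,  2.06385891e-01,  9.78470320e-01, -8.28101969e-04]), 'contact_force': array([-0.1673908 , -0.21034551, -0.43350375]), 'torque': array([-0.02008857,  0.00662517, -0.0278989 ]), 'gripper_width': 0.9985466106373247}
```

View pics/side0.png

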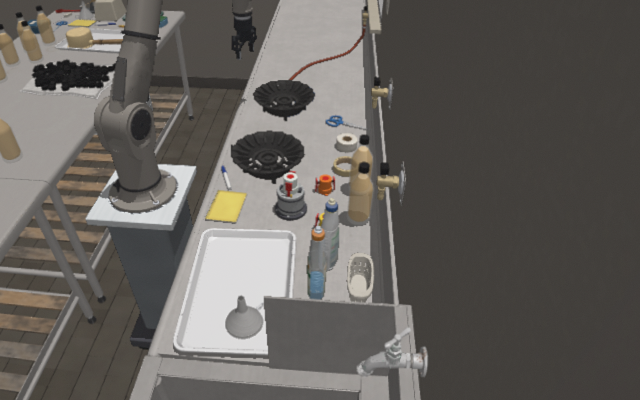

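View pics/top0.png

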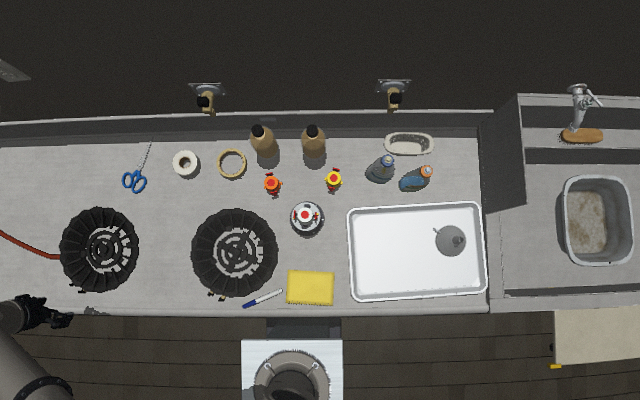

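Side view: pot with white cap at (291,190), orange cap at (325,184). Top view: white cap with red tabs on the steel pot at (306,216). Candidates that could be mistaken for it: the orange look-alike at (272,184) and the yellow one at (334,180). I choose the white one on the pot, and check it in a close crop.

Run:
```python
from h import *
t=cam("top"); s=cam("side")
a=cv2.resize(t["pixels"][180:250,266:346],None,fx=8,fy=8,interpolation=cv2.INTER_CUBIC)[:,:400*2][:, :640]
b=cv2.resize(s["pixels"][160:225,260:325],None,fx=8.6,fy=8.6,interpolation=cv2.INTER_CUBIC)[:560,:560]
a=cv2.resize(a,(400,350)); b=cv2.resize(b,(390,390))
o=np.zeros((390,790,3),np.uint8); o[:350,:400]=a;o[:,400:]=b
cv2.imwrite("pics/crop1.png",o)
for n,c,(x0,y0,x1,y1) in(("top",t,(285,195,330,240)),("side",s,(275,165,310,205))):
    im=c["pixels"].astype(int); m=((im[...,2]>110)&(im[...,1]<70)&(im[...,0]<80)).astype(np.uint8)
    mm=np.zeros_like(m); mm[y0:y1,x0:x1]=m[y0:y1,x0:x1]
    k,l,st,ce=cv2.connectedComponentsWithStats(mm)
    print(n,st[1:].tolist(),ce[1:].round(2).tolist())
    if n=="top":
        for z in(.139,.141): print(plane(c,ce[1:],z))
# tray
im=t["pixels"]; m=(im.min(2)>175).astype(np.uint8); 
k,l,st,ce=cv2.connectedComponentsWithStats(m); i=1+st[1:,4].argmax(); print(st[i],ce[i])
cn,_=cv2.findContours((l==i).astype(np.uint8),0,2); r=cv2.minAreaRect(max(cn,key=len)); bx=cv2.boxPoints(r); print(bx)
for z in (.002,.024): print(plane(t,bx,z))
```

```text
top [[294, 211, 1, 7, 7], [301, 211, 7, 7, 37], [315, 213, 2, 6, 9]] [[294.0, 214.0], [304.3, 214.14], [315.33, 215.67]]
[[ 0.53334643 -0.0205195   0.139     ]
 [ 0.53261332 -0.05008394  0.139     ]
 [ 0.52783407 -0.08168927  0.139     ]]
[[ 0.53315251 -0.02066776  0.141     ]
 [ 0.53242063 -0.0501825   0.141     ]
 [ 0.52764941 -0.08173471  0.141     ]]
side [[288, 175, 5, 3, 11], [286, 183, 6, 3, 10], [288, 189, 1, 1, 1], [290, 188, 2, 1, 2], [288, 191, 2, 1, 2], [291, 190, 1, 1, 1]] [[290.0, 176.0], [288.9, 183.7], [288.0, 189.0], [290.5, 188.0], [288.5, 191.0], [291.0, 190.0]]
[ 352  207  128   89 9033] [412.05147791 251.75733422]
[[351.54276 214.23355]
 [474.13174 205.95053]
 [479.60257 286.91873]
 [357.01358 295.20175]]
[[ 0.54367056 -0.19428342  0.002     ]
 [ 0.56521392 -0.59305556  0.002     ]
 [ 0.30588771 -0.59850321  0.002     ]
 [ 0.28837958 -0.20682763  0.002     ]]
[[ 0.54158647 -0.19286502  0.024     ]
 [ 0.56277266 -0.58502587  0.024     ]
 [ 0.30774585 -0.5903832   0.024     ]
 [ 0.290528   -0.20520126  0.024     ]]
```

View pics/crop1.png

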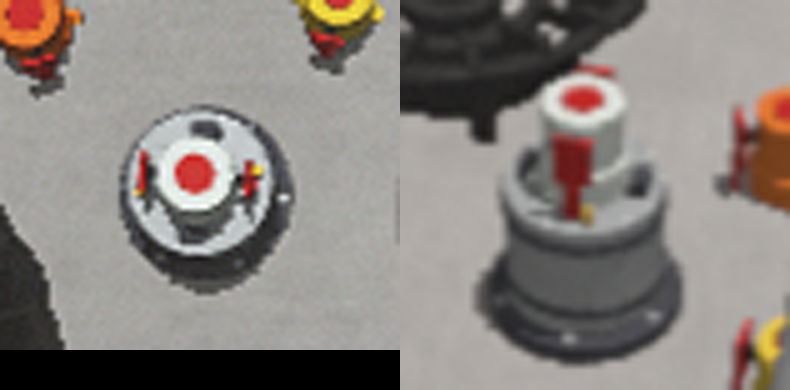

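Crop confirms: white cap with red dot and two red tabs, sitting on the steel pot in keepers; orange/yellow look-alikes stand elsewhere. Refining with soft centroids.

```bash
cat >> h.py <<'E'
def soft(c,x0,y0,x1,y1):
    im=c["pixels"][y0:y1,x0:x1].astype(float); w=np.clip(im[...,2]-np.maximum(im[...,0],im[...,1])-40,0,90)
    yy,xx=np.mgrid[y0:y1,x0:x1]; return [(w*xx).sum()/w.sum(),(w*yy).sum()/w.sum()]
def tri(cs,uvs):
    A=np.zeros((3,3));b=np.zeros(3)
    for c,u in zip(cs,uvs):
        o,d=ray(c,[u]);d=d[0]/np.linalg.norm(d[0]);M=np.eye(3)-np.outer(d,d);A+=M;b+=M@o
    return np.linalg.solve(A,b)
E
python3 - <<'E'
from h import *
t=cam("top");s=cam("side")
d=soft(t,299,208,311,222); a=soft(t,290,206,298,224); b=soft(t,312,208,320,224)
ds=soft(s,284,171,296,180)
P=tri([t,s],[d,ds]); print("dot",d,ds,P,proj(t,P),proj(s,P), plane(t,[d],.141),plane(s,[ds],.141))
q=plane(t,[a,b],.128); print(q,q.mean(0),np.arctan2(-(q[0]-q[1])[0],(q[0]-q[1])[1]))
print(proj(s,[.5317,-.0506,.141]))
im=t["pixels"][195:240,285:330].astype(int)
# shoulder disc (bright) -> centre at z=.085
m=((im.min(2)>140)).astype(np.uint8)
cn=max(cv2.findContours(m,0,2)[0],key=cv2.contourArea); (x,y),r=cv2.minEnclosingCircle(cn); print(x+285,y+195,r,plane(t,[[x+285,y+195]],.085))
E
```

```text
dot [np.float64(304.4050483604624), np.float64(214.25029488086813)] [np.float64(290.39614994934146), np.float64(175.30192502532927)] [ 0.53167906 -0.05059212  0.14174138] [[304.42909653 214.36689009]] [[290.50256164 175.28658117]] [[ 0.532086   -0.05048906  0.141     ]] [[ 0.53124602 -0.04976072  0.141     ]]
[[ 0.53477981 -0.01964041  0.128     ]
 [ 0.52948383 -0.08170923  0.128     ]] [ 0.53213182 -0.05067482  0.128     ] -0.08511825787287139
[[290.51128062 175.47284012]]
307.0 217.0 31.112796783447266 [[ 0.52910556 -0.05546697  0.085     ]]
```

```bash
cat >> h.py <<'E'
from scipy.spatial.transform import Rotation as Ro
def rot(psi):
    y=np.array([-np.sin(psi),np.cos(psi),0]);z=np.array([0,0,-1.]);return np.c_[np.cross(y,z),y,z]
def plan(p,psi):
    "turn first (tool rotvec), then shift in tool axes, mm"
    o=bot.get_obs();w=o["tool_rot"];R=Ro.from_quat([w[1],w[2],w[3],w[0]]).as_matrix();T=rot(psi)
    print("t",round(o["t"],2),"pos",o["eef_pos"].round(4),"q",o["q"].round(2),"F",o["contact_force"].round(1),"gw",round(o["gripper_width"],3))
    print("turn",Ro.from_matrix(R.T@T).as_rotvec().round(4),"shift mm",(1000*T.T@(np.array(p)-o["eef_pos"])).round(1))
E
python3 -c "
from h import *
plan([.5318,-.0505,.253],-.085)"
```

```text
t 0.3 pos [0.2726 0.6173 0.253 ] q [-1.26  0.48  0.02  1.56 -0.01  1.11 -0.08] F [ 0.1  0.9 -0.7] gw 0.997
turn [-6.000e-04 -1.000e-04 -3.308e-01] shift mm [-315.  -643.4   -0. ]
```

Call:
drive_tool(series=[1,0,0,0,0,0,-0.11,1,0,0,0,0,0,-0.11,1,0,0,0,0,0,-0.11,1,-20,-40,0,0,0,0,1,-20,-40,0,0,0,0,1,-20,-40,0,0,0,0,1,-20,-40,0,0,0,0,1,-20,-40,0,0,0,0,1,-20,-40,0,0,0,0,1,-20,-40,0,0,0,0,1,-20,-40,0,0,0,0], force=25)

```text
t: 1.68
eef_pos: [0.4051, 0.2835, 0.2535]
tool_rot: [0.0, 0.043, 0.999, 0.0]
contact_force: [0.8, -0.1, 0.6]
gripper_width: 1.002
```

Call:
drive_tool(series=[1,-20,-40,0,0,0,0,1,-20,-40,0,0,0,0,1,-20,-40,0,0,0,0,1,-20,-40,0,0,0,0,1,-20,-40,0,0,0,0,1,-20,-40,0,0,0,0,1,-20,-40,0,0,0,0,1,-17,-40,0,0,0,0,1,0,0,0,0,0,0,1,0,0,0,0,0,0])

```text
t: 2.92
eef_pos: [0.5334, -0.0467, 0.2532]
tool_rot: [-0.0, 0.043, 0.999, 0.0]
contact_force: [-0.3, 0.9, 0.4]
gripper_width: 0.998
```

```bash
python3 -c "
from h import *
plan([.5318,-.0505,.133],-.085)"
```

```text
t 2.92 pos [ 0.5334 -0.0467  0.2532] q [-0.29  0.25  0.32  1.91 -0.09  1.    1.55] F [-0.3  0.9  0.4] gw 0.998
turn [ 0.0005 -0.0004 -0.0006] shift mm [  1.3  -4.  120.2]
```

Call:
drive_tool(series=[1,1.3,-4,20,0,0,0,1,0,0,20,0,0,0,1,0,0,20,0,0,0,1,0,0,20,0,0,0,1,0,0,20,0,0,0,1,0,0,20,0,0,0,1,0,0,0,0,0,0,1,0,0,0,0,0,0], force=25)

```text
t: 3.92
eef_pos: [0.5323, -0.0503, 0.134]
tool_rot: [0.0, 0.042, 0.999, 0.0]
contact_force: [0.2, -0.2, -0.1]
gripper_width: 1.001
```

Run:
```python
from h import *
plan([.5318,-.0505,.133],-.085)
t=cam("top");s=cam("side")
a=cv2.resize(t["pixels"][180:250,266:346],(400,350),interpolation=2); b=cv2.resize(s["pixels"][155:220,255:320],(390,390),interpolation=2)
o=np.zeros((390,790,3),np.uint8); o[:350,:400]=a;o[:,400:]=b
cv2.imwrite("pics/crop2.png",o)
```

```text
t 3.92 pos [ 0.5323 -0.0503  0.134 ] q [-0.25  0.41  0.28  2.01 -0.16  0.74  1.62] F [ 0.2 -0.2 -0.1] gw 1.001
turn [0.0005 0.0007 0.0005] shift mm [ 0.5 -0.3  1. ]
```

View pics/crop2.png

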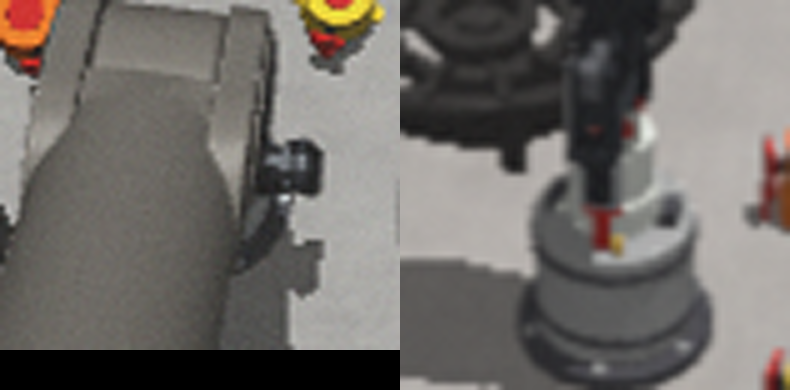

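Side crop: the near finger stands before the -y red tab (crop 600,205), centred on it, with the arm hiding the top view. Closing.

Call:
drive_tool(series=[-1,0,0,0.5,0,0,0,-1,0,0,0,0,0,0,-1,0,0,0,0,0,0,-1,0,0,0,0,0,0,-1,0,0,0,0,0,0,-1,0,0,0,0,0,0,-1,0,0,0,0,0,0,-1,0,0,0,0,0,0], force=27)

```text
t: 5.03
eef_pos: [0.5329, -0.0512, 0.1343]
tool_rot: [0.001, 0.043, 0.999, 0.0]
contact_force: [-2.8, 0.3, 9.8]
gripper_width: 0.597
```

Call:
drive_tool(series=[-1,0,0,0,0,0,-0.1,-1,0,0,0,0,0,-0.1,-1,0,0,0,0,0,-0.1,-1,0,0,0,0,0,-0.1,-1,0,0,0,0,0,-0.1,-1,0,0,0,0,0,-0.1,-1,0,0,0,0,0,-0.1,-1,0,0,0,0,0,-0.1,-1,0,0,0,0,0,0,-1,0,0,0,0,0,0,-1,0,0,0,0,0,0])

```text
t: 6.4
eef_pos: [0.5334, -0.051, 0.1343]
tool_rot: [0.002, -0.35, 0.937, -0.0]
contact_force: [-0.2, -0.1, 9.4]
gripper_width: 0.594
```

Run:
```python
from h import *
plan([.5318,-.0505,.133],-.085)
s=cam("side")
cv2.imwrite("pics/crop3.png",cv2.resize(s["pixels"][155:220,255:320],(520,520),interpolation=2))
```

```text
t 6.4 pos [ 0.5334 -0.051   0.1343] q [-0.09  0.4   0.09  2.   -0.05  0.74  2.31] F [-0.2 -0.1  9.4] gw 0.594
turn [-6.000e-04  3.200e-03  7.995e-01] shift mm [1.6 0.4 1.3]
```

View pics/crop3.png

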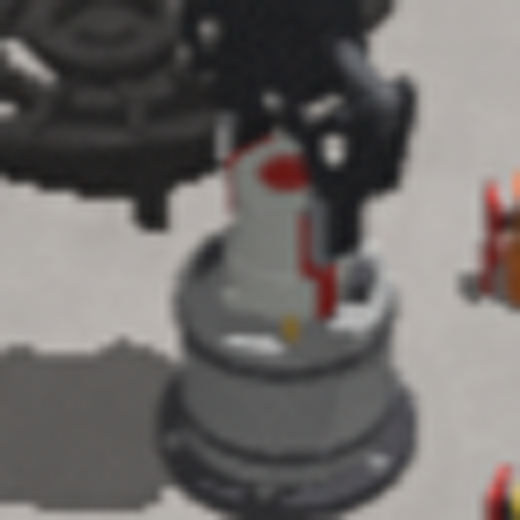

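Crop: cap turned with the gripper, tab tooth now right of the yellow post (290,325). Lifting straight up.

Call:
drive_tool(series=[-1,0,0,-4,0,0,0,-1,0,0,-8,0,0,0,-1,0,0,-10,0,0,0,-1,0,0,-12,0,0,0,-1,0,0,-12,0,0,0,-1,0,0,-12,0,0,0,-1,0,0,-14,0,0,0,-1,0,0,-14,0,0,0,-1,0,0,-14,0,0,0,-1,0,0,0,0,0,0])

```text
t: 7.7
eef_pos: [0.5328, -0.0512, 0.2342]
tool_rot: [0.001, -0.35, 0.937, -0.0]
contact_force: [-0.5, -0.4, -1.2]
gripper_width: 0.592
```

Run:
```python
from h import *
plan([.379,-.270,.234],.715); plan([.379,-.270,.234],.2)
s=cam("side")
cv2.imwrite("pics/crop4.png",cv2.resize(s["pixels"][130:220,255:345],(540,540),interpolation=2))
```

```text
t 7.7 pos [ 0.5328 -0.0512  0.2342] q [-0.1   0.27  0.1   1.92 -0.03  0.96  2.3 ] F [-0.5 -0.4 -1.2] gw 0.592
turn [-0.0015  0.002  -0.0008] shift mm [ 2.596e+02 -6.440e+01  2.000e-01]
t 7.7 pos [ 0.5328 -0.0512  0.2342] q [-0.1   0.27  0.1   1.92 -0.03  0.96  2.3 ] F [-0.5 -0.4 -1.2] gw 0.592
turn [-0.001   0.0023  0.5142] shift mm [ 194.2 -183.9    0.2]
```

View pics/crop4.png

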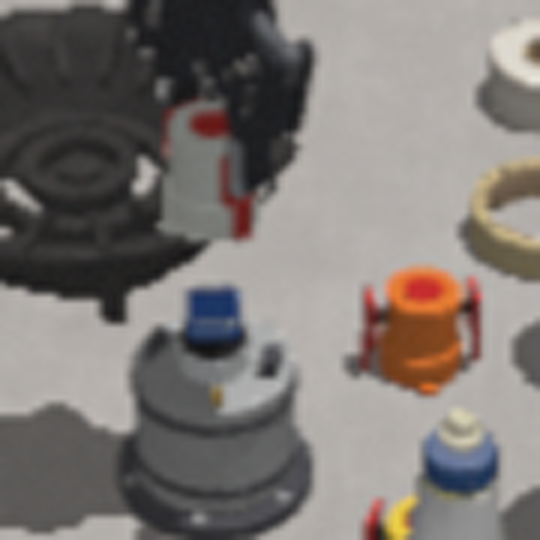

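Crop: cap hangs upright in the gripper (205,175), the blue strainer grip is exposed (215,310). Moving to the tray.

Call:
drive_tool(series=[-1,0,0,0,0,0,0.13,-1,0,0,0,0,0,0.13,-1,0,0,0,0,0,0.13,-1,0,0,0,0,0,0.12,-1,28,-26,0,0,0,0,-1,28,-26,0,0,0,0,-1,28,-26,0,0,0,0,-1,28,-26,0,0,0,0,-1,28,-26,0,0,0,0,-1,28,-26,0,0,0,0,-1,26,-28,0,0,0,0,-1,0,0,0,0,0,0])

```text
t: 9.25
eef_pos: [0.3771, -0.273, 0.2323]
tool_rot: [-0.001, -0.099, 0.995, -0.0]
contact_force: [0.4, 0.8, -2.7]
gripper_width: 0.592
```

Run:
```python
from h import *
plan([.379,-.270,.054],.2)
s=cam("side");t=cam("top")
# strainer blue grip in top and side
for n,c,(x0,y0,x1,y1) in(("top",t,(285,195,330,240)),("side",s,(275,165,310,205))):
    im=c["pixels"].astype(int); m=((im[...,0]-im[...,2]>40)).astype(np.uint8); mm=np.zeros_like(m); mm[y0:y1,x0:x1]=m[y0:y1,x0:x1]
    k,l,st,ce=cv2.connectedComponentsWithStats(mm); print(n,st[1:],ce[1:])
o=np.zeros((480,790,3),np.uint8); o[:400,:400]=cv2.resize(t["pixels"][200:250,280:330],(400,400),interpolation=2); o[:,400:]=cv2.resize(s["pixels"][180:360,160:306],(390,480),interpolation=2)
cv2.imwrite("pics/crop5.png",o)
```

```text
t 9.25 pos [ 0.3771 -0.273   0.2323] q [ 0.18  0.15  0.35  2.08 -0.07  0.92  2.33] F [ 0.4  0.8 -2.7] gw 0.592
turn [-0.     -0.0014 -0.0015] shift mm [ -2.5   2.5 178.3]
top [[302 210   6  10  49]] [[304.63265306 214.67346939]]
side [[286 178   9   8  57]] [[290.07017544 181.05263158]]
```

View pics/crop5.png

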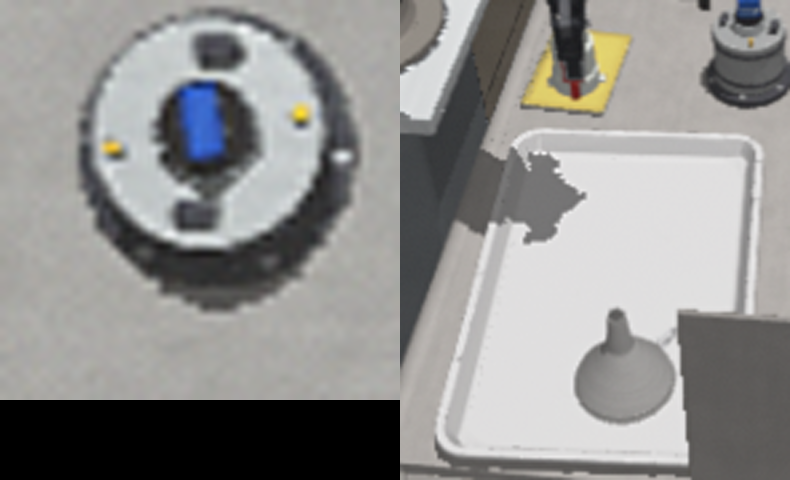

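Left: blue bar long axis tilted slightly (from (195,90) to (210,155) in the crop); right: cap hangs in the gripper, tray floor below is free with the funnel far away at (620,375). Lowering.

Call:
drive_tool(series=[-1,-2,2,17,0,0,0,-1,0,0,17,0,0,0,-1,0,0,17,0,0,0,-1,0,0,17,0,0,0,-1,0,0,17,0,0,0,-1,0,0,17,0,0,0,-1,0,0,17,0,0,0,-1,0,0,17,0,0,0,-1,0,0,17,0,0,0,-1,0,0,17,0,0,0,-1,0,0,0,0,0,0])

```text
t: 10.72
eef_pos: [0.3808, -0.2667, 0.0616]
tool_rot: [-0.001, -0.103, 0.995, 0.001]
contact_force: [0.1, 0.2, -1.1]
gripper_width: 0.593
```

Call:
drive_tool(series=[-1,0,0,2,0,0,0,-1,0,0,2,0,0,0,-1,0,0,2,0,0,0,-1,0,0,1,0,0,0,-1,0,0,1,0,0,0,-1,0,0,0,0,0,0])

```text
t: 11.48
eef_pos: [0.3808, -0.2683, 0.0547]
tool_rot: [-0.0, -0.102, 0.995, 0.0]
contact_force: [0.1, 0.2, -0.6]
gripper_width: 0.596
```

Call:
drive_tool(series=[-1,0,0,1,0,0,0,-1,0,0,1,0,0,0,-1,0,0,0,0,0,0,-1,0,0,0,0,0,0])

```text
t: 11.98
eef_pos: [0.3809, -0.2683, 0.0528]
tool_rot: [0.0, -0.102, 0.995, 0.0]
contact_force: [-0.4, -0.0, -0.8]
gripper_width: 0.589
```

Call:
drive_tool(series=[-1,0,0,0.7,0,0,0,-1,0,0,0.7,0,0,0,-1,0,0,0.6,0,0,0,-1,0,0,0,0,0,0,-1,0,0,0,0,0,0])

```text
t: 12.6
eef_pos: [0.3809, -0.2684, 0.0513]
tool_rot: [0.0, -0.102, 0.995, 0.0]
contact_force: [-3.0, 1.4, 8.9]
gripper_width: 0.595
```

Call:
drive_tool(series=[0.3,0,0,0,0,0,0,0.5,0,0,0,0,0,0,0.7,0,0,0,0,0,0,1,0,0,0,0,0,0,1,0,0,0,0,0,0,1,0,0,0,0,0,0,1,0,0,0,0,0,0,1,0,0,-10,0,0,0,1,0,0,-20,0,0,0,1,0,0,-40,0,0,0,1,0,0,-40,0,0,0,1,0,0,-40,0,0,0])

```text
t: 14.1
eef_pos: [0.3806, -0.2683, 0.2027]
tool_rot: [0.0, -0.102, 0.995, -0.0]
contact_force: [0.2, 0.3, 0.7]
gripper_width: 1.003
```

Run:
```python
from h import *
s=cam("side");t=cam("top")
im=t["pixels"].astype(float); x0,y0,x1,y1=295,203,315,226
w=np.clip(im[y0:y1,x0:x1,0]-im[y0:y1,x0:x1,2]-30,0,80); yy,xx=np.mgrid[y0:y1,x0:x1]
P=plane(t,np.c_[xx.ravel(),yy.ravel()],.128)[:,:2]; w=w.ravel()
c=np.average(P,axis=0,weights=w); C=np.cov(P.T,aweights=w); e,v=np.linalg.eigh(C); a=np.arctan2(v[1,1],v[0,1]); print(c,a,np.sqrt(e*12))
psi=(a+np.pi/2)%np.pi-np.pi/2; plan([*c,.2],psi)
cv2.imwrite("pics/6.png",cv2.resize(s["pixels"][160:360,160:320],(640,800)[:2] if 0 else (480,600),interpolation=2))
```

```text
[ 0.53200982 -0.05082913] -3.014007220218652 [0.01353012 0.02675065]
t 14.2 pos [ 0.3829 -0.2697  0.2052] q [ 0.16  0.19  0.36  2.11 -0.09  0.85  2.35] F [ 0.4  0.1 -0.6] gw 1.001
turn [-0.0041  0.0071  0.0761] shift mm [-175.7  198.2    5.2]
```

View pics/6.png

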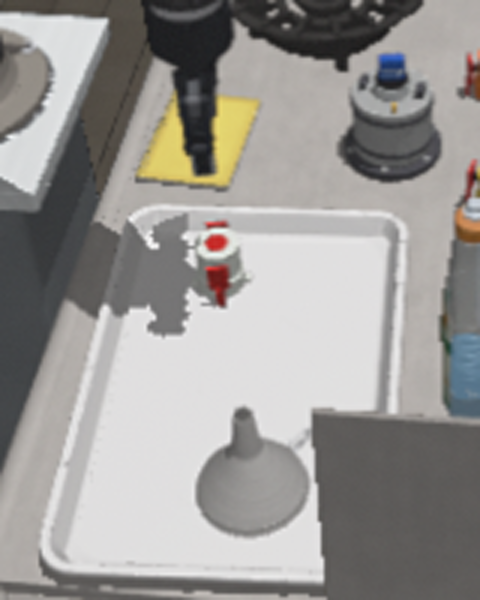

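The white cap stands upright on the tray at (217,265), funnel at (250,480) undisturbed. Going to the strainer grip.

Call:
drive_tool(series=[1,0,0,0,0,0,0.076,1,-22,25,0,0,0,0,1,-22,25,0,0,0,0,1,-22,25,0,0,0,0,1,-22,25,0,0,0,0,1,-22,25,0,0,0,0,1,-22,25,0,0,0,0,1,-22,25,0,0,0,0,1,-22,23,0,0,0,0,1,0,0,0,0,0,0,1,0,0,0,0,0,0])

```text
t: 15.58
eef_pos: [0.5294, -0.0501, 0.2004]
tool_rot: [-0.001, -0.064, 0.998, -0.0]
contact_force: [-0.2, 0.2, 0.0]
gripper_width: 0.999
```

```bash
python3 -c "
from h import *
plan([.532,-.0508,.131],.1276)"
```

```text
t 15.57 pos [ 0.5294 -0.0501  0.2004] q [-0.21  0.31  0.23  1.96 -0.09  0.88  1.76] F [-0.2  0.2  0. ] gw 0.999
turn [-0.0003 -0.0013  0.0001] shift mm [-2.5 -1.  69.4]
```

Call:
drive_tool(series=[1,-2.5,-1,10,0,0,0,1,0,0,15,0,0,0,1,0,0,15,0,0,0,1,0,0,15,0,0,0,1,0,0,10,0,0,0,1,0,0,4.5,0,0,0,1,0,0,0,0,0,0,0.2,0,0,0,0,0,0,-0.2,0,0,0,0,0,0,-0.5,0,0,0,0,0,0,-1,0,0,0,0,0,0,-1,0,0,0,0,0,0], force=30)

```text
t: 17.08
eef_pos: [0.5328, -0.0502, 0.1315]
tool_rot: [0.0, -0.064, 0.998, 0.0]
contact_force: [-0.2, 0.4, 2.4]
gripper_width: 0.156
```

Call:
drive_tool(series=[-1,0,0,0,0,0,0,-1,0,0,0,0,0,0,-1,0,0,0,0,0,0,-1,0,0,0,0,0,0])

```text
t: 17.58
eef_pos: [0.5328, -0.0502, 0.1315]
tool_rot: [0.0, -0.064, 0.998, 0.0]
contact_force: [-1.2, 0.5, 5.0]
gripper_width: 0.158
```

Call:
drive_tool(series=[-1,0,0,-4,0,0,0,-1,0,0,-8,0,0,0,-1,0,0,-10,0,0,0,-1,0,0,-10,0,0,0,-1,0,0,-10,0,0,0,-1,0,0,-10,0,0,0,-1,0,0,-12,0,0,0,-1,0,0,-12,0,0,0,-1,0,0,-12,0,0,0,-1,0,0,-12,0,0,0,-1,0,0,0,0,0,0])

```text
t: 18.95
eef_pos: [0.5334, -0.0502, 0.2324]
tool_rot: [0.001, -0.064, 0.998, 0.0]
contact_force: [-0.5, 0.1, -1.3]
gripper_width: 0.156
```

Run:
```python
from h import *
plan([.493,-.335,.2315],.1276)
s=cam("side")
cv2.imwrite("pics/7.png",cv2.resize(s["pixels"][130:220,245:335],(540,540),interpolation=2))
```

```text
t 18.95 pos [ 0.5334 -0.0502  0.2324] q [-0.22  0.27  0.24  1.93 -0.08  0.95  1.75] F [-0.5  0.1 -1.3] gw 0.156
turn [-0.0001  0.0021  0.0005] shift mm [  76.3 -277.4    0.9]
```

View pics/7.png

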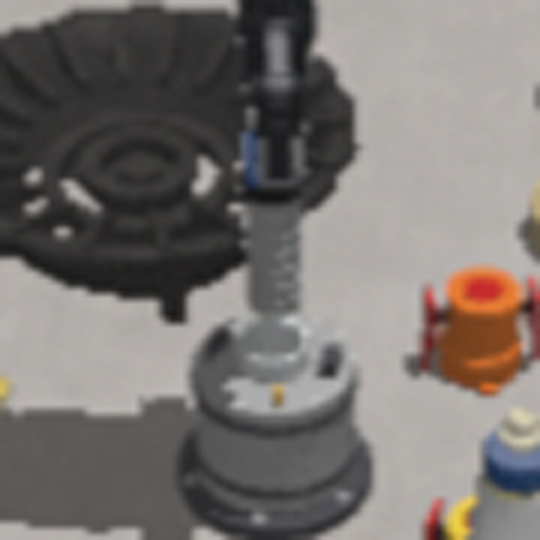

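Crop: strainer hangs upright, foot (275,310) clear of the neck. Moving over the tray.

Call:
drive_tool(series=[-1,4,-14,0,0,0,0,-1,8,-28,0,0,0,0,-1,8,-28,0,0,0,0,-1,8,-28,0,0,0,0,-1,8,-28,0,0,0,0,-1,8,-28,0,0,0,0,-1,8,-28,0,0,0,0,-1,8,-28,0,0,0,0,-1,8,-28,0,0,0,0,-1,5,-24,0,0,0,0,-1,3,-15,0,0,0,0,-1,0,0,0,0,0,0])

```text
t: 20.5
eef_pos: [0.4919, -0.3359, 0.2309]
tool_rot: [-0.0, -0.063, 0.998, -0.0]
contact_force: [0.2, -0.3, -1.4]
gripper_width: 0.158
```

Call:
drive_tool(series=[-1,0,0,10,0,0,0,-1,0,0,15,0,0,0,-1,0,0,15,0,0,0,-1,0,0,15,0,0,0,-1,0,0,15,0,0,0,-1,0,0,15,0,0,0,-1,0,0,15,0,0,0,-1,0,0,10,0,0,0,-1,0,0,5,0,0,0,-1,0,0,0,0,0,0])

```text
t: 21.75
eef_pos: [0.4927, -0.3346, 0.1161]
tool_rot: [-0.0, -0.064, 0.998, 0.0]
contact_force: [0.2, -0.2, -0.7]
gripper_width: 0.156
```

Run:
```python
from h import *
plan([.493,-.335,.1085],.1276)
s=cam("side")
cv2.imwrite("pics/8.png",cv2.resize(s["pixels"][180:360,160:320],(533,600),interpolation=2))
```

```text
t 21.75 pos [ 0.4927 -0.3346  0.1161] q [ 0.26  0.52  0.31  1.88 -0.22  0.77  2.38] F [ 0.2 -0.2 -0.7] gw 0.156
turn [ 0.0001 -0.0002  0.0005] shift mm [-0.2 -0.4  7.6]
```

View pics/8.png

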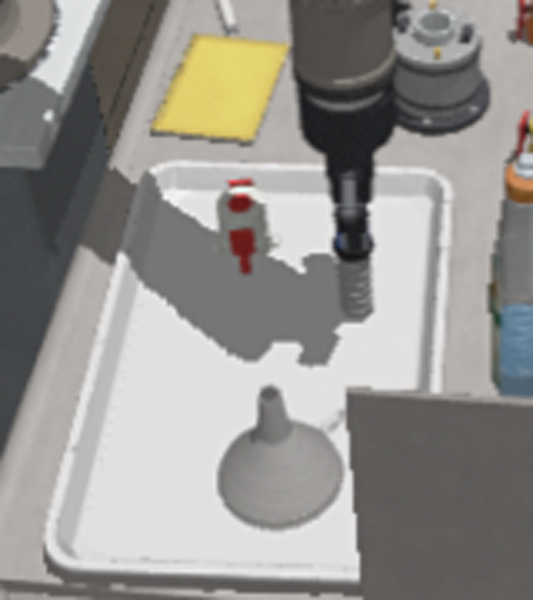

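Strainer (355,290) hovers just above the free tray floor, cap standing at (242,225), funnel in place. Lowering the last millimetres.

Call:
drive_tool(series=[-1,0,0,2,0,0,0,-1,0,0,2,0,0,0,-1,0,0,1,0,0,0,-1,0,0,1,0,0,0,-1,0,0,0.7,0,0,0,-1,0,0,0,0,0,0,-1,0,0,0,0,0,0])

```text
t: 22.68
eef_pos: [0.4928, -0.3346, 0.1096]
tool_rot: [0.0, -0.064, 0.998, 0.0]
contact_force: [0.4, -0.2, -0.6]
gripper_width: 0.154
```

Call:
drive_tool(series=[-1,0,0,0.7,0,0,0,-1,0,0,0,0,0,0,-1,0,0,0,0,0,0])

```text
t: 23.05
eef_pos: [0.4928, -0.3345, 0.1089]
tool_rot: [0.0, -0.064, 0.998, 0.0]
contact_force: [-0.5, -0.2, -0.8]
gripper_width: 0.161
```

Call:
drive_tool(series=[-1,0,0,0.6,0,0,0,-1,0,0,0.5,0,0,0,-1,0,0,0,0,0,0,-1,0,0,0,0,0,0])

```text
t: 23.55
eef_pos: [0.493, -0.3348, 0.1085]
tool_rot: [0.0, -0.064, 0.998, -0.0]
contact_force: [-1.4, 1.0, 5.6]
gripper_width: 0.155
```

Call:
drive_tool(series=[-0.6,0,0,0,0,0,0,-0.4,0,0,0,0,0,0,-0.2,0,0,0,0,0,0,0.2,0,0,0,0,0,0,0.2,0,0,0,0,0,0,0.2,0,0,0,0,0,0,0.2,0,0,-10,0,0,0,0.2,0,0,-20,0,0,0,0.2,0,0,-30,0,0,0,0.2,0,0,-30,0,0,0,0.2,0,0,-30,0,0,0,0.2,0,0,0,0,0,0])

```text
t: 25.05
eef_pos: [0.4941, -0.3357, 0.231]
tool_rot: [0.002, -0.064, 0.998, -0.001]
contact_force: [-0.1, -0.2, -0.9]
gripper_width: 0.603
```

Run:
```python
from h import *
plan([.493,-.335,.2285],.1276)
s=cam("side");t=cam("top")
cv2.imwrite("pics/9.png",cv2.resize(s["pixels"][180:360,160:320],(533,600),interpolation=2))
```

```text
t 25.05 pos [ 0.4941 -0.3357  0.231 ] q [ 0.22  0.38  0.36  1.79 -0.16  0.99  2.33] F [-0.1 -0.2 -0.9] gw 0.603
turn [-0.0031  0.0048  0.0003] shift mm [1.  0.8 2.5]
```

View pics/9.png

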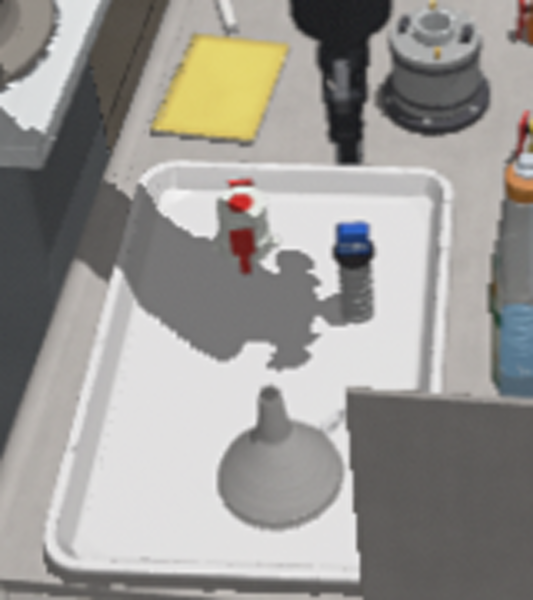

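Cap (242,225) and strainer (355,270) both stand upright on the tray, the gripper is clear above, and the funnel has not moved. Handing in.

```bash
python3 -c "
from station import bot
print(bot.hand_in())"
```

```text
the job is handed in; nothing more can be done
None
```

The pot is open. I squeezed both tabs of the white cap, turned it about 0.8 rad anticlockwise, lifted it off and set it on the free part of the tray. I then drew the strainer out by its blue grip and stood it beside the cap. I handed in at about 25 s of the 64 s allowed.

- **Set-down:** both parts were lowered until I felt contact, about 9 N for the cap and 6 N for the strainer, and only then released.
- **Last picture:** the cap and strainer stand upright on the tray floor and the funnel looks unmoved. The gripper is clear about 12 cm above its release height, with no contact force beyond sensor noise.
- **Not checked:** the last picture doesn't show the bottles behind the pot or the label roll. The tool stayed well away from both. I took no second picture to measure whether the parts were fully at rest.

No check failed or disagreed beyond a few millimetres. `hand_in()` gives no verdict.

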